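# Open the tester's screen lid to 70 degrees and clip the work lamp on its edge

## Robot

A 6-joint arm with a two-finger parallel gripper is mounted at the origin on the work surface. World frame = base frame: x ahead of the robot, y to its left, z up, the work surface at z = 0. Lengths are in mm, angles in rad, forces in N, time in s.
With the tool pointing down it reaches from about 400 to 925 mm from the base axis. Payload 3.4 kg.
Tool frame: the origin (TCP) lies at the very end of the fingers, on their centre line; the grasp point (between the pads) lies 19 mm behind it; z points along the fingers, y is the line along which they close (so a half turn about z gives the same grasp; the last joint's range is limited). The gripper opens to 85 mm and grips with 20 to 120 N. Pads are 22 mm wide; open, the fingers measure 114 mm over their backs; the gripper's body (76 mm by 85 mm) begins 54 mm behind the grasp point. The pads swing forward as they close: fully open they stand 13 mm farther back than shut.
Start: joints at [1.056, 0.307, 1.506, -0, 1.328, -0.073], TCP at [245.354, 520.031, 231.305] pointing down, gripper open.
Joint ranges: [-3.12, 3.12], [-1.05, 2.28], [0.14, 2.33], [-1.42, 4.57], [0.1, 2.73], [-2.68, 2.68]. Speed limits (rad/s): [2.57, 2.57, 3.14, 3.14, 3.14, 3.14].

## Interface

Orientations are given as a unit quaternion [w, x, y, z].
In Python, from workcell import get_obs, vision, env gives the robot as it stands. The module is installed in compiled form; this text tells all that it offers.
- The arm moves only by the shell command python3 -m creep 'ROWS' [FORCE]. ROWS is JSON, a list of rows, each an object with "jaw": the closure, from -1 (fully open) to 1 (shut); "travel": the shift along the tool's x, y, z in units of 0.04 m (1.0 is 0.04 m), a list of three; "roll": the turn about the tool's z in units of 0.12 rad (1.0 is 0.12 rad). A call has 1 to 8 rows; each row shifts and turns the commanded pose from where the row before left it, along the tool's axes as they then stand; what a row does not reach is not made up. A row lasts 1/12 s, in which the tool goes at most 41.7 mm and 7.16 degrees, less where a joint would pass 70% of its speed; a pose out of reach is approached as far as the arm can. A call with a number of a shift or a turn outside -1 to 1 is refused whole. A call with a gripper value outside its range is refused whole. The fingers move at their own pace and stop on an object; FORCE is the grip in N (left out, the last holds). Time passes only in rows, so rows that do not move let the fingers close. It gives the time, the measured TCP pose, the force, the opening and the grip force at its end, in the units of the state.
- get_obs(): the state, without advancing time (a new reading comes with each control period).
- vision.camera(name): name is "side" or "top" or "wrist"; returns a dict with "color" (420x560x3 uint8, red, green, blue), "fx", "fy", "cx", "cy" (pixels), "R" (3x3) and "t" (3): a world point X has camera coordinates R X + t. Camera axes: x right, y down, z forward; pixel columns grow to the right and rows downward; lengths in mm; the calibration is good to about 2 mm. A picture is of the moment at which its call begins. There is no depth.
- env.finish_job(): hands the job in; it is judged then, once.
The state is a dict: "t": time; "q": joint angles; "joint_vel": joint speeds; "joint_efforts": joint torques, N m; "tcp_pos": TCP position; "tool_rot": TCP orientation; "contact_force": force on the tool from outside, world axes, zero at the start; "wrist_torque": the same for the moment, N m; "opening": finger opening in mm; "grasp_force": force on a finger pad.
Only numpy, scipy, OpenCV 4.12 (cv2) and the standard library are available. Lean on these libraries where they do the work, as an engineer would, in place of code of your own. Each camera call takes 0.05 s, during which the arm holds its last target. There are 200 camera calls.

## Task

Raise the stiff screen lid of the bench tester to 70 degrees from closed (give or take five) and let go of it. Then squeeze open the small clip-on lamp and clip it over the lid's top edge, on either side of the lift tongue, pushed well on and square to the edge, with its lamp head on the inner (screen) side so that it shines down on the test sockets; leave it clipped there with the lid still at 70 degrees, and do not push the jar, meter or tray about.

Things in the scene. Friction and masses are not known exactly. Their poses are not given: they have to be found in the camera images.
- tester: Bench tester, fixed to the bench: grey plastic case 170 (x) x 240 (y) x 55 mm high with a flip-up lid. Origin: centre of its underside; x points from its front (robot side, tongue) to its back (hinge), y along the hinge, z up.
- lid (a joint): Opening angle of the tester's screen lid, rad: 0 closed (level), growing as the front edge rises; 1.222 is 70 degrees; stop at 1.8. Stiff friction hinge (about 1.2 N m; lid 0.3 kg): the lid stays wherever it is left; lifting at the tongue takes about 9 N. At the start it is between closed and about 20 degrees ajar.
- lid_hinge (a point): Point on the hinge line, middle of the lid's width and of its thickness (tester frame x +78, y 0, z 63 mm). The lid turns about the y axis through it.
- lid_edge (a point): Middle of the lid's free edge, 150 mm from the hinge line, mid-thickness; turns with the lid. x: in the lid's plane from free edge to hinge; y: along the edge; z: normal, to the outer side (up when closed), so the inner (screen) side is -z. The lid is a flat plate 150 x 230 mm, 8 mm thick (z -4 to +4); its edge is bare from y -115 to +115 but for the tongue.
- tongue (a point): Grip point on the lift tongue, a black bar in the lid's plane standing out 40 mm from the middle of the free edge, 16 mm wide (along y), 10 mm thick; this point lies 28 mm out from the edge, 178 mm from the hinge line. Same axes as lid_edge. Pinched across its 16 mm width, it can turn between the fingers as the lid swings.
- lamp: Loose clip-on lamp, 105 g, standing jaws down: black flat back jaw (x -14 to -4 mm, 36 wide in y, z 0 to 85) with an aluminium lamp head (x -36 to -14, z 0 to 28) on its outer side, and a sprung steel lever on the +x side, 28 wide, pivoted at x +9, z 46. Origin: on the underside; z up to the handles. A throat stop at z 32 (x -4 to +4) limits how far an edge can enter the jaws.
- lamp_grip (a point): Between the lamp's two handles (lamp frame x +8, y 0, z 67 mm; lamp axes). Handles: top of the back jaw and the lever's upper arm, 45 mm over both at z 80 at rest (lever leaning out to x +31). Squeezed together at z 60 to 80 (about 13 N) until the lever stops, they are parallel, 29.5 mm over all (x -14 to +15.5), and the jaws are open. Let go, it springs shut.
- lever (a joint): Angle of the lamp's lever, rad: 0 jaws shut (tip 2 mm from the back jaw), 0.42 fully squeezed open (20 mm gap at the tip, z 3 to 10 mm); about 0.15 when it bites on the 8 mm lid.
- lamp_jaw (a point): Point on the inner gripping face of the lamp's back jaw, 5 mm above its lower tip, mid-width (lamp frame x -4, y 0, z 5 mm). Lamp axes.
- lamp_head (a point): Centre of the lamp head (lamp frame x -25, y 0, z 14 mm). Lamp axes.
- jar: Bystander: loose amber jar, 50 mm across, 90 mm high; origin under its centre.
- meter: Bystander: loose black hand-held meter lying flat, 72 (x) x 130 (y) x 34 mm high, with a flat dial 6 mm high; origin under its centre.
- tray: Bystander: loose clear divided parts tray, 90 (x) x 110 (y) x 40 mm high; origin under its centre.
- microscope: Fixed white microscope, foot 130 (x) x 140 (y) mm, 320 mm high, eyepieces leaning to -x; origin under the centre of its foot.
- supply: Fixed grey power supply, 130 (x) x 130 (y) x 150 mm high, with a carrying handle to 176 mm; origin under its centre.

How it is judged (in metres and radians):
On the way, in this order (a step that is already met when the one before it is completed fails the run):
1. the lid stands at 70 degrees (within 6) with the fingers off it and the lamp not yet on it (value of joint lid between 1.117 and 1.326 rad and contact force between the fingers and anything else below 0.5 N and distance between lamp_jaw and lid_edge above 0.13 m), for 0.3 s.
2. the lamp is clipped over the lid's edge, lamp head on the inner side (x of lamp_jaw in the frame of lid_edge between 0.006 and 0.035 m and y of lamp_jaw in the frame of lid_edge between -0.115 and 0.115 m and z of lamp_jaw in the frame of lid_edge between -0.009 and 0 m and z of lamp_head in the frame of lid_edge below -0.012 m and angle between the z axis of lamp and the x axis of lid_edge, either way round below 0.2 rad and value of joint lever between 0.07 and 0.26 rad), for 0.2 s.
At the end, for the whole second after the job is handed in: The lid stands still at 70 degrees from closed (within 6), and the lamp hangs still, clipped over the lid's free edge: jaw overlapping the lid by at least 11 mm, back jaw against the inner side (lamp head on that side), square to the edge within 0.2 rad, the lever closed on the lid (all of step 2 and value of joint lid between 1.117 and 1.326 rad and linear speed of lamp below 0.02 m/s and velocity of joint lid between -0.03 and 0.03 rad/s); the robot touches nothing.
It fails at once if the jar is pushed more than 20 mm or tipped (distance of jar from where it was at the start of the episode above 0.02 m or angle between jar's own z axis and vertical above 0.4 rad).
It fails at once if the hand-held meter is pushed more than 20 mm or tipped (distance of meter from where it was at the start of the episode above 0.02 m or angle between meter's own z axis and vertical above 0.4 rad).
It fails at once if the parts tray is pushed more than 20 mm or tipped (distance of tray from where it was at the start of the episode above 0.02 m or angle between tray's own z axis and vertical above 0.4 rad).
It also fails if it takes over 56 s, if anything falls off the work surface, if the arm or the gripper's body presses on something with over 40 N, if the wrist force passes 120 N, or if a joint passes its speed limit or range.

## Working session

There is one attempt and no reset: what is moved stays moved. The work goes in short steps, Python scripts to look and compute and a shell command to move; the robot and the scene stay as the last step left them, time stands still between calls to the robot, and variables do not carry over. Pictures are saved under pics/ and viewed, at most 10 in all, crops included, and the job is handed in when it is done.

```bash
mkdir -p pics
python3 - <<'E'
from workcell import get_obs, vision
import cv2,pickle
o=get_obs();print({k:o[k] for k in('t','tcp_pos','tool_rot','opening','q')})
for n in('top','side'):
    c=vision.camera(n);pickle.dump(c,open(f'{n}0.pkl','wb'))
    cv2.imwrite(f'pics/{n}0.png',c['color'][:,:,::-1]);print(n,c['R'],c['t'],c['fx'],c['cx'],c['cy'])
E
```

```text
{'t': 0.0, 'tcp_pos': array([244.98431754, 519.41408914, 230.39108865]), 'tool_rot': array([-2.99727775e-04,  2.18616443e-01,  9.75810331e-01, -9.78817296e-04]), 'opening': 85.56044892686499, 'q': array([ 1.05652789e+00,  3.07544960e-01,  1.50768935e+00,  6.90950812e-06,
        1.32840569e+00, -7.34770847e-02])}
top [[-0.02773426 -0.9995936  -0.00659173]
 [-0.99802331  0.0280615  -0.0562319 ]
 [ 0.05639402  0.00501915 -0.99839597]] [  33.38620335  536.60029138 1097.93915056] 503.3194172386736 278.66934422157544 213.37943878085503
side [[ 0.98696194 -0.16094419 -0.00176113]
 [-0.11452363 -0.69452358 -0.71029665]
 [ 0.11309498  0.70123745 -0.70390025]] [-512.52096995   96.40301331 1250.75999212] 540.7074607458569 266.43514895774075 210.65569478360956
```

View pics/top0.png

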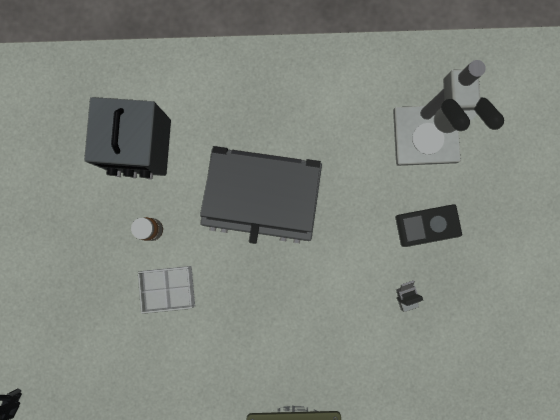

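View pics/side0.png

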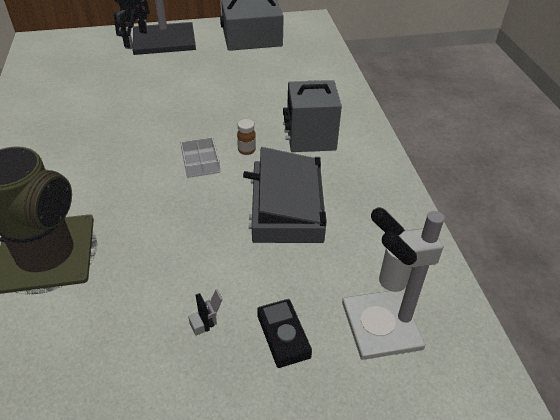

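The top view shows the tester at about (262,193) with its tongue at (254,233), and the lamp at (409,297). The side view shows the lid ajar, with the tongue at (250,176) and the lamp at (205,312). I'll zoom in next.

Run:
```python
import cv2,numpy as np
t=cv2.imread('pics/top0.png');s=cv2.imread('pics/side0.png')
def cr(im,x,y,w,h):return cv2.resize(im[y:y+h,x:x+w],(400,300),interpolation=cv2.INTER_CUBIC)
a=np.hstack([cr(t,195,142,136,102),cr(s,236,145,136,102)])
b=np.hstack([cr(t,380,275,56,42),cr(s,180,287,56,42)])
cv2.imwrite('pics/crops.png',np.clip(np.vstack([a,b])*1.5,0,255).astype('uint8'))
```

```text
(no output)
```

View pics/crops.png

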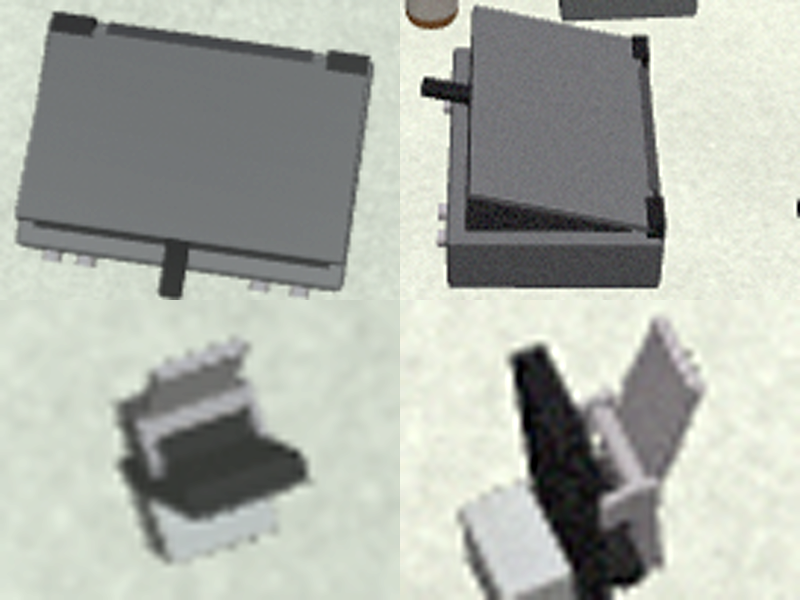

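The crops show four things:
- The lid is ajar by about 15–20°, with the tongue pointing to the robot.
- The lamp head faces the robot (-x).
- The lamp's lever is on the +x side.
- The lamp is slightly yawed.

Next I'll triangulate.

```bash
cat > h.py <<'E'
import numpy as np,pickle
def ray(c,p):
    d=c['R'].T@np.array([(p[0]-c['cx'])/c['fx'],(p[1]-c['cy'])/c['fy'],1.]);return -c['R'].T@c['t'],d/np.linalg.norm(d)
def plane(c,p,z):
    o,d=ray(c,p);return o+d*(z-o[2])/d[2]
def tri(c1,p1,c2,p2):
    A=np.zeros((3,3));b=np.zeros(3);rs=[ray(c1,p1),ray(c2,p2)]
    for o,d in rs:
        M=np.eye(3)-np.outer(d,d);A+=M;b+=M@o
    X=np.linalg.solve(A,b);return X,[round(float(np.linalg.norm(np.cross(X-o,d))),1) for o,d in rs]
def proj(c,X):
    x=c['R']@np.asarray(X)+c['t'];return np.array([c['fx']*x[0]/x[2]+c['cx'],c['fy']*x[1]/x[2]+c['cy']])
E
python3 - <<'E'
from h import *
np.set_printoptions(precision=1,suppress=True)
T=pickle.load(open('top0.pkl','rb'));S=pickle.load(open('side0.pkl','rb'))
t=lambda x,y:(195+x/2.94,142+y/2.94); s=lambda x,y:(236+(x-400)/2.94,145+y/2.94)
print('FL',tri(T,t(18,217),S,s(472,8)));print('FR',tri(T,t(333,262),S,s(470,195)))
print('tip',tri(T,t(172,297),S,s(423,88)))
print('caseFR',plane(T,t(345,290),55),'FL',plane(T,t(18,243),55))
print('case bottom right side',plane(S,s(448,287),0),plane(S,s(657,287),0))
print('back lid corner R',plane(T,t(372,62),67),'hingeblocks',plane(T,t(50,14),67))
u=lambda x,y:(380+x/7.143,275+(y-300)/7.143); v=lambda x,y:(180+(x-400)/7.143,287+(y-300)/7.143)
print('lamp lever top +y',plane(T,u(150,378),80),'-y',plane(T,u(248,345),80))
print('jaw top outer',plane(T,u(190,513),85),plane(T,u(306,478),85))
print('head top outer',plane(T,u(165,562),28),plane(T,u(277,528),28))
print('jaw top side',tri(T,u(306,478),S,v(512,355)))
print('lever tip -y',tri(T,u(248,345),S,v(700,385)), 'jawbottom?',plane(S,v(600,598),0))
E
```

```text
FL (array([532.5, 176.4, 100.8]), [0.5, 0.5])
FR (array([496.2, -41.8,  94.4]), [1.4, 1.4])
tip (array([475.2,  70.2, 109.2]), [1.6, 1.6])
caseFR [475.1 -51.7  55. ] FL [515.7 184.1  55. ]
case bottom right side [477.8 -48.2   0. ] [642.7 -75.3   0. ]
back lid corner R [638.6 -75.6  67. ] hingeblocks [680.2 155.9  67. ]
lamp lever top +y [ 376.8 -230.    80. ] -y [ 385.5 -258.7   80. ]
jaw top outer [ 338.5 -238.7   85. ] [ 347.5 -272.3   85. ]
head top outer [ 316.6 -244.3   28. ] [ 325.8 -278.5   28. ]
jaw top side (array([ 345.9, -264.1,  114.1]), [5.2, 5.2])
lever tip -y (array([ 387.6, -258. ,   83. ]), [1.9, 1.9]) jawbottom? [ 354.9 -266.8    0. ]
```

```bash
cat >> h.py <<'E'
from scipy.spatial.transform import Rotation as Ro
def plan(target,yaw_y=None):
    """yaw_y: wanted world angle (deg) of tool y; prints roll first, then travel (units) after that roll"""
    from workcell import get_obs
    o=get_obs();w,x,y,z=o['tool_rot'];R=Ro.from_quat([x,y,z,w]).as_matrix()
    a=np.degrees(np.arctan2(R[1,1],R[0,1]));d=0. if yaw_y is None else (yaw_y-a+180)%360-180
    R2=Ro.from_euler('z',d,degrees=True).as_matrix()@R
    u=R2.T@(np.array(target)-o['tcp_pos'])/40
    print('t',round(o['t'],2),'tcp',o['tcp_pos'].round(1),'yaw_y %.2f'%a,'roll units %.2f'%(-np.radians(d)/.12),'travel units',u.round(2),'n',np.linalg.norm(u).round(2),'open',round(o['opening'],1),'gf',round(o['grasp_force'],1),'F',o['contact_force'].round(1),'q6',o['q'][[0,5]].round(2))
E
python3 -m creep '[{"jaw":-1,"travel":[0,0,0],"roll":-0.75},{"jaw":-1,"travel":[0,0,0],"roll":-0.75},{"jaw":-1,"travel":[0,0,0],"roll":-0.75},{"jaw":-1,"travel":[-0.6,-0.77,0],"roll":0},{"jaw":-1,"travel":[-0.6,-0.77,0],"roll":0},{"jaw":-1,"travel":[-0.6,-0.77,0],"roll":0},{"jaw":-1,"travel":[-0.6,-0.77,0],"roll":0},{"jaw":-1,"travel":[-0.6,-0.77,0],"roll":0}]'
python3 -c "
from h import *;plan([483.6,68.3,160],80.2)"
```

```text
t: 0.77
tcp_pos: [337.5, 346.1, 230.9]
tool_rot: [-0.0, 0.085, 0.996, -0.0]
contact_force: [0.7, 0.3, 1.0]
opening: 85.3
grasp_force: 0.0
t 0.77 tcp [337.5 346.1 230.9] yaw_y 80.27 roll units 0.01 travel units [-4.78 -6.22  1.77] n 8.05 open 85.3 gf 0.0 F [0.7 0.3 1. ] q6 [ 0.71 -0.69]
```

```bash
python3 -m creep '[{"jaw":-1,"travel":[-0.6,-0.78,0.1],"roll":0},{"jaw":-1,"travel":[-0.6,-0.78,0.1],"roll":0},{"jaw":-1,"travel":[-0.6,-0.78,0.1],"roll":0},{"jaw":-1,"travel":[-0.6,-0.78,0.1],"roll":0},{"jaw":-1,"travel":[-0.6,-0.78,0.1],"roll":0},{"jaw":-1,"travel":[-0.6,-0.78,0.1],"roll":0},{"jaw":-1,"travel":[-0.6,-0.78,0.1],"roll":0},{"jaw":-1,"travel":[-0.6,-0.76,0.1],"roll":0}]'
python3 -m creep '[{"jaw":-1,"travel":[0,0,0],"roll":0},{"jaw":-1,"travel":[0,0,0],"roll":0}]' >/dev/null
python3 - <<'E'
from h import *
from workcell import vision;import cv2
plan([483.6,68.3,84],80.2)
c=vision.camera('wrist');cv2.imwrite('pics/w1.png',c['color'][:,:,::-1]);pickle.dump(c,open('w1.pkl','wb'))
print(proj(c,[475.2,70.2,109.2]),proj(c,[483.6,68.3,105]))
E
```

```text
t: 1.43
tcp_pos: [484.5, 68.0, 198.9]
tool_rot: [-0.0, 0.085, 0.996, -0.0]
contact_force: [0.2, -0.3, 0.8]
opening: 85.6
grasp_force: 0.0
t 1.6 tcp [484.8  68.2 198.6] yaw_y 79.95 roll units -0.04 travel units [ 0.03 -0.    2.87] n 2.87 open 85.2 gf 0.0 F [-0.6  0.5 -0.4] q6 [ 0.05 -1.34]
[282.95978973 200.47291726] [282.45601961 209.3783762 ]
```

View pics/w1.png

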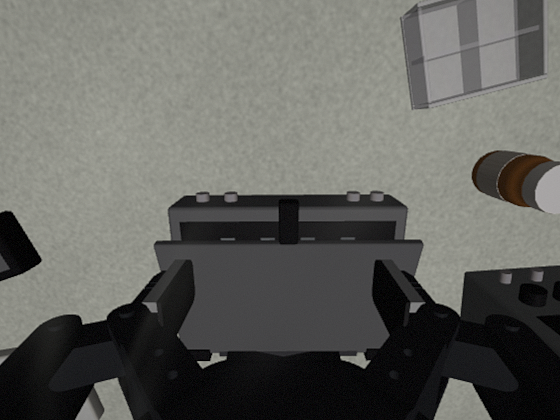

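The wrist view shows the tongue at (289, 200–243), about 4 mm toward +y from the finger centre line (x≈284). I'll shift, descend and pinch.

```bash
python3 -m creep '[{"jaw":-1,"travel":[0,0.08,0.7],"roll":-0.04},{"jaw":-1,"travel":[0,0,0.7],"roll":0},{"jaw":-1,"travel":[0,0,0.7],"roll":0},{"jaw":-1,"travel":[0,0,0.7],"roll":0},{"jaw":1,"travel":[0,0,0],"roll":0},{"jaw":1,"travel":[0,0,0],"roll":0},{"jaw":1,"travel":[0,0,0],"roll":0},{"jaw":1,"travel":[0,0,0],"roll":0}]' 40
python3 -m creep '[{"jaw":1,"travel":[0,0,0],"roll":0},{"jaw":1,"travel":[0,0,0],"roll":0},{"jaw":1,"travel":[0,0,0],"roll":0},{"jaw":1,"travel":[0,0,0],"roll":0}]' 40
```

```text
t: 2.32
tcp_pos: [486.2, 74.0, 89.1]
tool_rot: [0.002, 0.082, 0.997, 0.0]
contact_force: [-0.8, 0.5, 0.4]
opening: 38.6
grasp_force: 0.0
t: 2.65
tcp_pos: [485.8, 72.2, 88.8]
tool_rot: [0.001, 0.083, 0.997, -0.001]
contact_force: [-1.2, -4.0, 6.2]
opening: 15.2
grasp_force: 41.7
```

```bash
python3 -m creep '[{"jaw":1,"travel":[-0.08,0,-0.27],"roll":0},{"jaw":1,"travel":[-0.10,0,-0.265],"roll":0},{"jaw":1,"travel":[-0.115,0,-0.26],"roll":0},{"jaw":1,"travel":[-0.13,0,-0.25],"roll":0},{"jaw":1,"travel":[-0.15,0,-0.24],"roll":0},{"jaw":1,"travel":[-0.16,0,-0.23],"roll":0},{"jaw":1,"travel":[-0.175,0,-0.22],"roll":0},{"jaw":1,"travel":[-0.19,0,-0.21],"roll":0}]' 40
python3 -m creep '[{"jaw":1,"travel":[-0.2,0,-0.2],"roll":0},{"jaw":1,"travel":[-0.215,0,-0.185],"roll":0},{"jaw":1,"travel":[-0.225,0,-0.17],"roll":0},{"jaw":1,"travel":[-0.24,0,-0.155],"roll":0},{"jaw":1,"travel":[-0.245,0,-0.14],"roll":0},{"jaw":1,"travel":[-0.25,0,-0.125],"roll":0},{"jaw":1,"travel":[-0.26,0,-0.11],"roll":0},{"jaw":1,"travel":[-0.13,0,-0.04],"roll":0}]' 40
python3 -m creep '[{"jaw":1,"travel":[0,0,0],"roll":0},{"jaw":1,"travel":[0,0,0],"roll":0}]' 40
```

```text
t: 3.32
tcp_pos: [523.7, 65.6, 163.2]
tool_rot: [-0.005, 0.083, 0.997, -0.001]
contact_force: [-3.2, -0.1, -12.2]
opening: 15.3
grasp_force: 39.1
t: 3.98
tcp_pos: [591.8, 54.0, 209.2]
tool_rot: [-0.007, 0.083, 0.997, -0.001]
contact_force: [-14.3, -0.5, 6.7]
opening: 15.6
grasp_force: 39.9
t: 4.15
tcp_pos: [592.8, 53.8, 209.6]
tool_rot: [-0.005, 0.083, 0.997, -0.001]
contact_force: [-9.0, -1.2, 2.7]
opening: 14.9
grasp_force: 39.5
```

```bash
python3 -m creep '[{"jaw":1,"travel":[-0.12,0,-0.05],"roll":0},{"jaw":1,"travel":[-0.12,0,-0.04],"roll":0},{"jaw":1,"travel":[0,0,0],"roll":0},{"jaw":1,"travel":[0,0,0],"roll":0}]' 40
python3 -m creep '[{"jaw":-1,"travel":[0,0,0],"roll":0},{"jaw":-1,"travel":[0,0,0],"roll":0},{"jaw":-1,"travel":[0,0,0],"roll":0},{"jaw":-1,"travel":[0,0,0],"roll":0},{"jaw":-1,"travel":[0,0,-0.7],"roll":0},{"jaw":-1,"travel":[0,0,-1],"roll":0},{"jaw":-1,"travel":[0,0,-0.5],"roll":0},{"jaw":-1,"travel":[0,0,0],"roll":0}]' 40
python3 - <<'E'
from h import *
import cv2
from workcell import vision
plan([370,-200,290],80)
ims=[]
for n in('side','top'):
    c=vision.camera(n);pickle.dump(c,open(n+'1.pkl','wb'));ims.append(cv2.resize(c['color'][120:260,180:367,::-1],(400,300),interpolation=cv2.INTER_CUBIC))
cv2.imwrite('pics/lid1.png',np.clip(np.hstack(ims)*1.5,0,255).astype('uint8'))
E
```

```text
t: 4.48
tcp_pos: [601.7, 52.3, 212.7]
tool_rot: [-0.006, 0.083, 0.997, -0.001]
contact_force: [-9.4, -0.8, 2.4]
opening: 15.0
grasp_force: 40.0
t: 5.15
tcp_pos: [611.1, 52.9, 308.3]
tool_rot: [0.006, 0.083, 0.997, 0.001]
contact_force: [-0.3, 0.5, 0.5]
opening: 85.3
grasp_force: 0.0
t 5.15 tcp [611.1  52.9 308.3] yaw_y 80.49 roll units 0.07 travel units [ 4.84 -7.27  0.38] n 8.75 open 85.3 gf 0.0 F [-0.3  0.5  0.5] q6 [ 0.02 -1.39]
```

View pics/lid1.png

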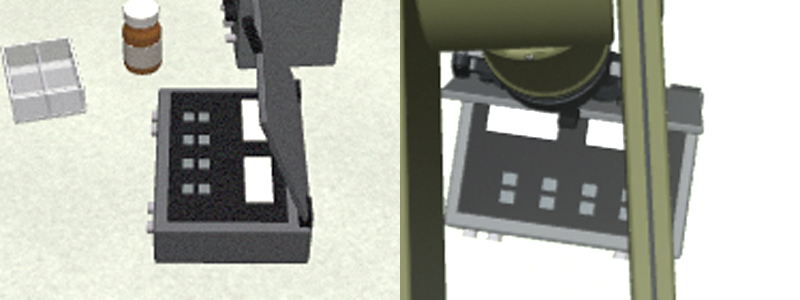

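The side view shows the lid standing with its near free corner at about crop (297,78), the far one near (260,52), and the fingers clear. I'll check the angle and then go to the lamp.

```bash
cat >> h.py <<'E'
TY=np.radians(-9.7);XT=np.array([np.cos(TY),np.sin(TY),0]);YT=np.array([-np.sin(TY),np.cos(TY),0]);H=np.array([656.6,42,63.])
def lid(th,y,out=150,n=0):
    th=np.radians(th);e=-XT*np.cos(th)+np.array([0,0,np.sin(th)]);N=XT*np.sin(th)+np.array([0,0,np.cos(th)])
    return H+e*out+YT*y+N*n
E
python3 - <<'E'
from h import *
S=pickle.load(open('side1.pkl','rb'))
f=lambda X:((proj(S,X)-[180,120])*2.139).round(1)
for a in(64,68,72,76):print(a,[f(lid(a,y,150,n)) for y,n in((-115,4),(-115,-4),(115,-4),(115,4))],f(lid(a,0,190)))
E
python3 -m creep '[{"jaw":-1,"travel":[0.55,-0.81,0],"roll":0},{"jaw":-1,"travel":[0.55,-0.81,0],"roll":0},{"jaw":-1,"travel":[0.55,-0.81,0],"roll":0},{"jaw":-1,"travel":[0.55,-0.81,0],"roll":0},{"jaw":-1,"travel":[0.55,-0.81,0],"roll":0},{"jaw":-1,"travel":[0.55,-0.81,0],"roll":0},{"jaw":-1,"travel":[0.55,-0.81,0],"roll":0},{"jaw":-1,"travel":[0.55,-0.81,0],"roll":0}]'
```

```text
64 [array([251.6, 123.4]), array([244.2, 126.1]), array([238.3,  -9.6]), array([244.8, -12.2])] [228.7  24.5]
68 [array([261.7, 120.4]), array([254. , 122.7]), array([246.8, -12.9]), array([253.6, -15.1])] [240.6  20.3]
72 [array([272. , 117.8]), array([264.1, 119.7]), array([255.7, -15.7]), array([262.6, -17.6])] [252.9  16.7]
76 [array([282.6, 115.9]), array([274.5, 117.3]), array([264.8, -18.1]), array([271.8, -19.5])] [265.6  13.8]
t: 5.92
tcp_pos: [388.6, -174.2, 300.0]
tool_rot: [-0.001, 0.083, 0.997, 0.001]
contact_force: [0.5, -1.0, -0.3]
opening: 85.3
grasp_force: 0.0
```

Run:
```python
from h import *
import cv2
from workcell import vision
S=vision.camera('side');w=vision.camera('wrist')
pickle.dump(S,open('side2.pkl','wb'));pickle.dump(w,open('w2.pkl','wb'))
L=np.array([350,-250,40]);p=proj(w,L);print(p)
a=cv2.resize(S['color'][110:215,240:345,::-1],(400,400),interpolation=cv2.INTER_CUBIC)
x0,y0=[int(np.clip(v-65,0,m)) for v,m in zip(p,(430,290))];print(x0,y0)
b=cv2.resize(w['color'][y0:y0+130,x0:x0+130,::-1],(400,400),interpolation=cv2.INTER_CUBIC)
cv2.imwrite('pics/c2.png',np.clip(np.hstack([a,b])*1.5,0,255).astype('uint8'))
```

```text
[226.35579102 160.6152256 ]
161 95
```

View pics/c2.png

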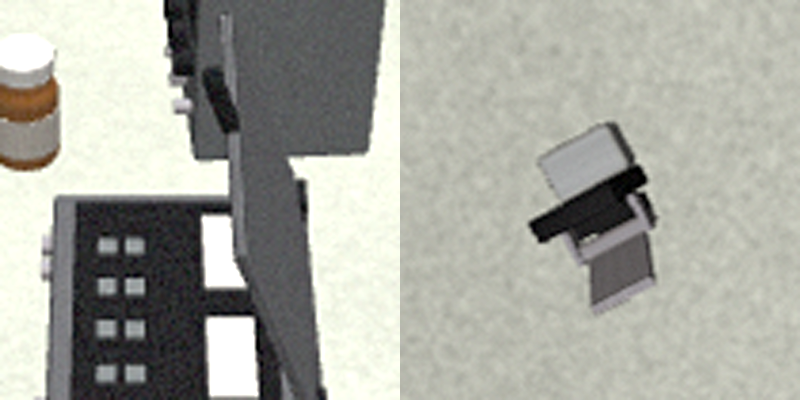

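Run:
```python
from h import *
np.set_printoptions(precision=1,suppress=True)
w=pickle.load(open('w2.pkl','rb'));u=lambda x,y:(161+(x-400)/3.077,95+y/3.077)
def seg(n,a,b,z):
    A,B=plane(w,u(*a),z),plane(w,u(*b),z);d=B-A;print(n,A,B,'len',np.linalg.norm(d).round(1),'perp ang %.1f'%(np.degrees(np.arctan2(d[1],d[0]))),'mid',(A+B)/2)
seg('jaw top outer',(530,225),(640,165),85);seg('jaw top inner',(541,243),(650,182),85)
seg('head outer',(538,160),(608,122),28)
seg('lever top',(594,312),(656,280),79)
print(-w['R'].T@w['t'])
plan([350,-250,150],80)
```

```text
jaw top outer [ 350.1 -269.6   85. ] [ 334.9 -223.1   85. ] len 49.0 perp ang 108.0 mid [ 342.5 -246.4   85. ]
jaw top inner [ 357.6 -267.1   85. ] [ 341.8 -220.6   85. ] len 49.1 perp ang 108.8 mid [ 349.7 -243.9   85. ]
head outer [ 328.6 -275.8   28. ] [ 317.9 -242.    28. ] len 35.4 perp ang 107.5 mid [ 323.2 -258.9   28. ]
lever top [ 389.1 -254.4   79. ] [ 380.5 -227.1   79. ] len 28.6 perp ang 107.6 mid [ 384.8 -240.7   79. ]
[ 314.4 -166.2  443.3]
t 6.02 tcp [ 386.3 -176.6  300.1] yaw_y 80.12 roll units 0.02 travel units [ 0.6 -2.   3.8] n 4.27 open 85.3 gf 0.0 F [ 0.1 -0.2  0.1] q6 [-0.5 -1.9]
```

```bash
python3 -m creep '[{"jaw":-1,"travel":[0,0,0],"roll":1},{"jaw":-1,"travel":[0,0,0],"roll":1},{"jaw":-1,"travel":[0,0,0],"roll":1},{"jaw":-1,"travel":[0,0,0],"roll":1},{"jaw":-1,"travel":[0,0,0],"roll":1},{"jaw":-1,"travel":[0,0,0],"roll":1},{"jaw":-1,"travel":[0,0,0],"roll":1},{"jaw":-1,"travel":[0,0,0],"roll":1}]' >/dev/null
python3 -m creep '[{"jaw":-1,"travel":[0,0,0],"roll":1},{"jaw":-1,"travel":[0,0,0],"roll":0.13},{"jaw":-1,"travel":[0,0,0],"roll":0}]' 40 >/dev/null
python3 -c "
from h import *;plan([364.1,-247.6,130],17.3)"
```

```text
t 6.93 tcp [ 390.9 -173.1  300.6] yaw_y 17.88 roll units 0.08 travel units [-1.59 -1.19  4.26] n 4.7 open 85.7 gf 0.0 F [ 0.8 -0.2  0.4] q6 [-0.52 -0.83]
```

```bash
python3 -m creep '[{"jaw":-1,"travel":[-0.32,-0.24,0.85],"roll":0.08},{"jaw":-1,"travel":[-0.32,-0.24,0.85],"roll":0},{"jaw":-1,"travel":[-0.32,-0.24,0.85],"roll":0},{"jaw":-1,"travel":[-0.32,-0.24,0.85],"roll":0},{"jaw":-1,"travel":[-0.31,-0.23,0.85],"roll":0},{"jaw":-1,"travel":[0,0,0],"roll":0},{"jaw":-1,"travel":[0,0,0],"roll":0}]'  >/dev/null
python3 - <<'E'
from h import *
import cv2
from workcell import vision
plan([364.1,-247.6,47],17.3)
w=vision.camera('wrist');pickle.dump(w,open('w3.pkl','wb'))
cv2.imwrite('pics/w3.png',np.clip(w['color'][:,:,::-1]*1.5,0,255).astype('uint8'))
xl=np.array([.955,.297,0]);o=np.array([356.5,-250,0])
print(proj(w,o+31*xl+[0,0,80]),proj(w,o-14*xl+[0,0,85]),proj(w,o-36*xl+[0,0,28]))
E
```

```text
t 7.52 tcp [ 363.  -247.7  129.9] yaw_y 17.19 roll units -0.02 travel units [-0.02  0.03  2.07] n 2.07 open 85.5 gf 0.0 F [ 0.6  0.1 -0.1] q6 [-0.7 -1. ]
[317.70656146 230.87821964] [250.5343159  233.51995292] [231.57782665 209.50852792]
```

View pics/w3.png

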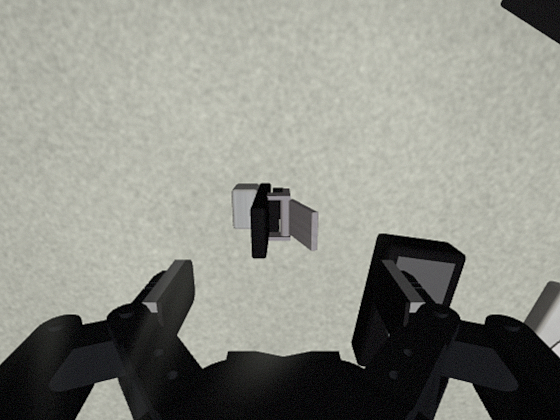

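The wrist view shows the lamp with its lever tip at (318,228), jaw edge at (251,228) and head edge at (232,207). That is aligned and within about 2 mm of prediction. I'll descend and squeeze.

```bash
python3 -m creep '[{"jaw":-1,"travel":[0.05,0.03,0.5],"roll":0},{"jaw":-1,"travel":[0,0,0.5],"roll":0},{"jaw":-1,"travel":[0,0,0.5],"roll":0},{"jaw":-1,"travel":[0,0,0.57],"roll":0},{"jaw":-1,"travel":[0,0,0],"roll":0},{"jaw":1,"travel":[0,0,0],"roll":0},{"jaw":1,"travel":[0,0,0],"roll":0},{"jaw":1,"travel":[0,0,0],"roll":0}]' 45
python3 -m creep '[{"jaw":1,"travel":[0,0,0],"roll":0},{"jaw":1,"travel":[0,0,0],"roll":0},{"jaw":1,"travel":[0,0,0],"roll":0},{"jaw":1,"travel":[0,0,0],"roll":0},{"jaw":1,"travel":[0,0,0],"roll":0},{"jaw":1,"travel":[0,0,0],"roll":0}]' 45
```

```text
t: 8.23
tcp_pos: [366.5, -247.3, 50.8]
tool_rot: [0.002, 0.593, 0.805, -0.0]
contact_force: [-0.1, 0.4, -0.3]
opening: 51.4
grasp_force: 0.0
t: 8.73
tcp_pos: [364.2, -248.6, 52.8]
tool_rot: [0.002, 0.593, 0.806, -0.002]
contact_force: [-11.8, -3.4, 34.8]
opening: 33.4
grasp_force: 41.5
```

```bash
python3 -m creep '[{"jaw":1,"travel":[0,0,-0.1],"roll":0},{"jaw":1,"travel":[0,0,-0.1],"roll":0},{"jaw":1,"travel":[0,0,-0.1],"roll":0},{"jaw":1,"travel":[0,0,-0.1],"roll":0},{"jaw":1,"travel":[0,0,0],"roll":0},{"jaw":1,"travel":[0,0,0],"roll":0}]' 45
python3 -m creep '[{"jaw":1,"travel":[0,0,-0.4],"roll":0},{"jaw":1,"travel":[0,0,-0.6],"roll":0},{"jaw":1,"travel":[0,0,0],"roll":0},{"jaw":1,"travel":[0,0,0],"roll":0},{"jaw":1,"travel":[0,0,0],"roll":0}]' 60
python3 - <<'E'
from h import *
import cv2
from workcell import vision
o=plan([364.1,-247.6,47],17.3)
ims=[]
for n in('side','top'):
    c=vision.camera(n);pickle.dump(c,open(n+'3.pkl','wb'));p=proj(c,[364,-248,60]);x,y=int(p[0])-50,int(p[1])-50;print(x,y)
    ims.append(cv2.resize(c['color'][y:y+100,x:x+100,::-1],(400,400),interpolation=cv2.INTER_CUBIC))
cv2.imwrite('pics/g.png',np.clip(np.hstack(ims)*1.5,0,255).astype('uint8'))
E
```

```text
t: 9.23
tcp_pos: [365.3, -246.5, 65.1]
tool_rot: [0.0, 0.594, 0.805, 0.0]
contact_force: [-0.5, -1.1, -1.5]
opening: 28.7
grasp_force: 45.1
t: 9.65
tcp_pos: [364.6, -246.1, 104.3]
tool_rot: [-0.0, 0.594, 0.805, 0.0]
contact_force: [-1.2, 0.4, -1.0]
opening: 27.9
grasp_force: 65.4
t 9.65 tcp [ 364.6 -246.1  104.3] yaw_y 17.17 roll units -0.02 travel units [-0.03 -0.02  1.43] n 1.43 open 27.9 gf 65.4 F [-1.2  0.4 -1. ] q6 [-0.69 -0.99]
159 253
357 240
```

View pics/g.png

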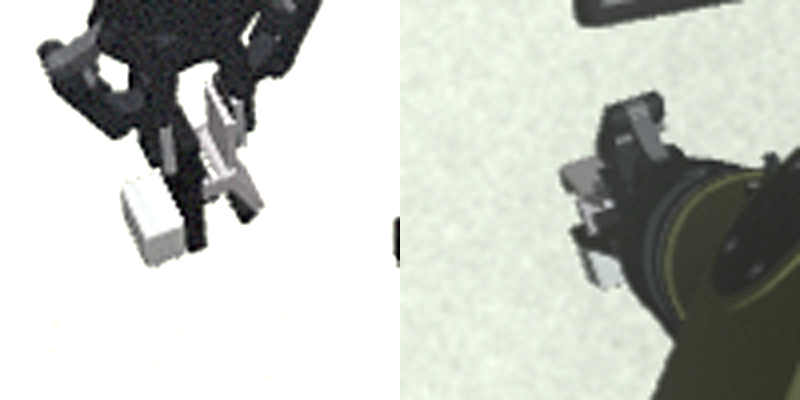

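The pictures show the lamp hanging from the fingers, fully squeezed, with its jaws open, its jaw tip at side crop (195,248) and its head bottom corners at (152,265) and (185,255). I'll compute its height in the grip.

Run:
```python
from h import *
S=pickle.load(open('side3.pkl','rb'));xl=np.array([.955,.297,0]);yl=np.array([-.297,.955,0]);tc=np.array([364.6,-246.1,0])
for n,(u,v),x,y in(('tip',(197,249),-9,-18),('hb1',(152,265),-36,-18),('hb2',(185,257),-14,-18),('levertip',(250,219),17,-14)):
    P=tc+(x-.75)*xl+y*yl;o,d=ray(S,(159+u/4,253+v/4))
    A=np.c_[d,[0,0,-1]];s,*_=np.linalg.lstsq(A,P-o,rcond=None);print(n,'z',s[1].round(1),'miss',(o+d*s[0]-P-[0,0,s[1]]).round(1))
plan(lid(70.3,-55)+[0,0,90],-9.7)
print(lid(70.3,-55),lid(70.3,-55,130))
```

```text
tip z 46.1 miss [-1.6 -0.   0. ]
hb1 z 49.2 miss [ 1.7  0.1 -0. ]
hb2 z 43.0 miss [-3.1 -0.1 -0. ]
levertip z 49.0 miss [ 2.5 -0.  -0. ]
t 9.75 tcp [ 364.2 -245.8  103.8] yaw_y 17.17 roll units 3.91 travel units [ 6.96  4.72 -4.75] n 9.66 open 28.1 gf 65.4 F [ 0.9 -0.2 -1.6] q6 [-0.69 -0.99]
[597.49168928  -3.69414516 204.22058172] [604.13720859  -4.83008458 185.39117083]
```

```bash
python3 -m creep '[{"jaw":1,"travel":[0,0,-0.9],"roll":0},{"jaw":1,"travel":[0,0,-0.9],"roll":0.8},{"jaw":1,"travel":[0,0,-0.9],"roll":0.8},{"jaw":1,"travel":[0,0,-0.9],"roll":0.8},{"jaw":1,"travel":[0,0,-0.9],"roll":0.8},{"jaw":1,"travel":[0,0,-0.5],"roll":0.7},{"jaw":1,"travel":[0,0,0],"roll":0},{"jaw":1,"travel":[0,0,0],"roll":0}]' 60
python3 -c "
from h import *;plan([556.3,3.4,292],-9.7)"
```

```text
t: 10.42
tcp_pos: [365.2, -246.6, 304.8]
tool_rot: [0.0, 0.764, 0.646, 0.0]
contact_force: [-0.3, -0.3, -2.0]
opening: 28.0
grasp_force: 65.4
t 10.42 tcp [ 365.2 -246.6  304.8] yaw_y -9.56 roll units 0.02 travel units [6.97 3.66 0.32] n 7.87 open 28.0 gf 65.4 F [-0.3 -0.3 -2. ] q6 [-0.69 -0.52]
```

```bash
python3 -m creep '[{"jaw":1,"travel":[0.7,0.37,0],"roll":0},{"jaw":1,"travel":[0.7,0.37,0],"roll":0},{"jaw":1,"travel":[0.7,0.37,0],"roll":0},{"jaw":1,"travel":[0.7,0.37,0],"roll":0},{"jaw":1,"travel":[0.7,0.37,0],"roll":0},{"jaw":1,"travel":[0.7,0.37,0],"roll":0},{"jaw":1,"travel":[0.7,0.37,0],"roll":0},{"jaw":1,"travel":[0.7,0.37,0],"roll":0}]' 60 >/dev/null
python3 -m creep '[{"jaw":1,"travel":[0.7,0.37,0],"roll":0.02},{"jaw":1,"travel":[0.67,0.33,0],"roll":0},{"jaw":1,"travel":[0,0.5,0],"roll":0},{"jaw":1,"travel":[0,0.5,0],"roll":0},{"jaw":1,"travel":[0,0,0.3],"roll":0},{"jaw":1,"travel":[0,0,0],"roll":0},{"jaw":1,"travel":[0,0,0],"roll":0}]' 60
python3 - <<'E'
from h import *
import cv2
from workcell import vision
plan([596.3,-3.5,287],-9.7)
S=vision.camera('side');pickle.dump(S,open('side4.pkl','wb'))
a=cv2.resize(S['color'][90:215,220:387,::-1],(800,600),interpolation=cv2.INTER_CUBIC)
cv2.imwrite('pics/hov.png',np.clip(a*1.5,0,255).astype('uint8'))
E
```

```text
t: 11.67
tcp_pos: [593.4, -2.8, 289.0]
tool_rot: [-0.003, 0.765, 0.645, -0.003]
contact_force: [-0.8, 0.2, -1.5]
opening: 28.2
grasp_force: 65.2
t 11.67 tcp [593.4  -2.8 289. ] yaw_y -9.73 roll units -0.00 travel units [-0.01  0.08  0.05] n 0.09 open 28.2 gf 65.2 F [-0.8  0.2 -1.5] q6 [-0.08  0.09]
```

View pics/hov.png

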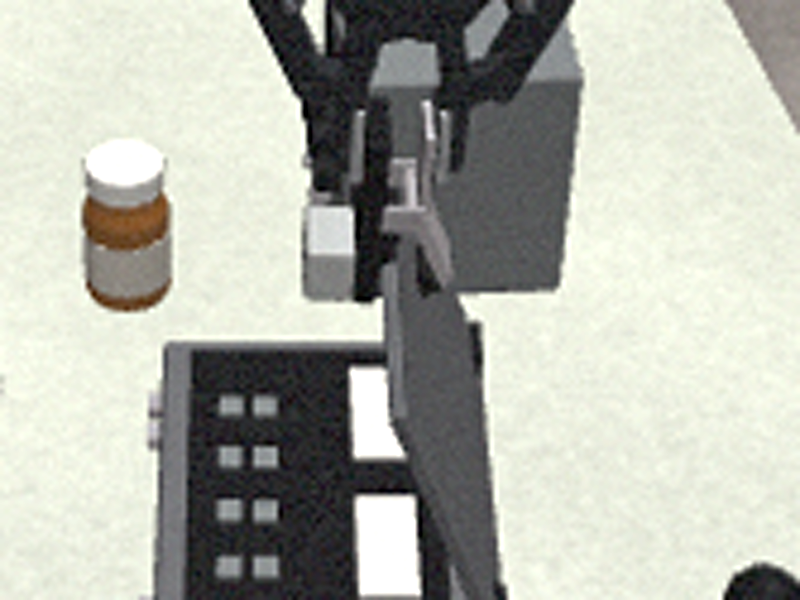

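The side view shows the open lamp over the lid edge. The jaw tip is at crop (354–378,298), the lever tip at about (448,287), and the near edge corner of the lid at (392–407,418). I'll check the alignment in this same image.

Run:
```python
from h import *
np.set_printoptions(precision=1,suppress=True)
S=pickle.load(open('side4.pkl','rb'));f=lambda X:((proj(S,X)-[220,90])*4.79)
for a in(68,70,72):print(a,'near inner/outer',f(lid(a,-115,150,-4)),f(lid(a,-115,150,4)),'at -73',f(lid(a,-73,150,-4)),f(lid(a,-73,150,4)),'tongue tip' ,f(lid(a,-8,190)))
O=np.array([593.9,-2.9,289-57.5])-.75*XT
for n,x,y in(('jaw out',-14,-18),('jaw in',-4,-18),('head out',-36,-18),('lever in',16,-14)):print(n,f(O+XT*x+YT*y))
```

```text
68 near inner/outer [377.2 418.4] [394.4 413.3] at -73 [373.9 356.6] [390.7 351.5] tongue tip [347.7 199.6]
70 near inner/outer [388.4 415. ] [406.  410.3] at -73 [384.9 353.2] [402.  348.5] tongue tip [361.4 195.4]
72 near inner/outer [399.9 411.8] [417.6 407.6] at -73 [396. 350.] [413.3 345.8] tongue tip [375.4 191.6]
jaw out [356.  302.1]
jaw in [378.7 302.2]
head out [306. 302.]
lever in [423.7 296.7]
```

```bash
python3 -m creep '[{"jaw":1,"travel":[0,0.06,0.15],"roll":0},{"jaw":1,"travel":[0,0,0.2],"roll":0},{"jaw":1,"travel":[0,0,0.2],"roll":0},{"jaw":1,"travel":[0,0,0.2],"roll":0},{"jaw":1,"travel":[0,0,0.2],"roll":0},{"jaw":1,"travel":[0,0,0],"roll":0},{"jaw":1,"travel":[0,0,0],"roll":0}]' 60
python3 -m creep '[{"jaw":1,"travel":[0,0,0.1],"roll":0},{"jaw":1,"travel":[0,0,0.1],"roll":0},{"jaw":1,"travel":[0,0,0.1],"roll":0},{"jaw":1,"travel":[0,0,0.1],"roll":0},{"jaw":1,"travel":[0,0,0],"roll":0},{"jaw":1,"travel":[0,0,0],"roll":0}]' 60
```

```text
t: 12.3
tcp_pos: [597.3, -3.4, 254.1]
tool_rot: [-0.001, 0.765, 0.644, -0.001]
contact_force: [-0.2, -0.8, -1.1]
opening: 28.4
grasp_force: 65.3
t: 12.8
tcp_pos: [597.7, -3.4, 238.4]
tool_rot: [-0.0, 0.765, 0.644, -0.0]
contact_force: [-1.6, 0.5, -2.5]
opening: 28.1
grasp_force: 65.5
```

```bash
python3 -m creep '[{"jaw":1,"travel":[0,-0.02,0.06],"roll":0},{"jaw":0.3,"travel":[0,0,0],"roll":0},{"jaw":0.25,"travel":[0,0,0],"roll":0},{"jaw":0.2,"travel":[0,0,0],"roll":0},{"jaw":0.15,"travel":[0,0,0],"roll":0},{"jaw":0.1,"travel":[0,0,0],"roll":0},{"jaw":0.05,"travel":[0,0,0],"roll":0},{"jaw":0,"travel":[0,0,0],"roll":0}]' 40
python3 -m creep '[{"jaw":-0.05,"travel":[0,0,0],"roll":0},{"jaw":-0.1,"travel":[0,0,0],"roll":0},{"jaw":-0.15,"travel":[0,0,0],"roll":0},{"jaw":-0.2,"travel":[0,0,0],"roll":0},{"jaw":-0.3,"travel":[0,0,0],"roll":0},{"jaw":-0.4,"travel":[0,0,0],"roll":0},{"jaw":-0.6,"travel":[0,0,0],"roll":0},{"jaw":-0.6,"travel":[0,0,0],"roll":0}]' 40
python3 - <<'E'
from h import *
import cv2
from workcell import vision
plan([596.3,-3.5,287],-9.7)
S=vision.camera('side');pickle.dump(S,open('side5.pkl','wb'))
a=cv2.resize(S['color'][90:215,220:387,::-1],(800,600),interpolation=cv2.INTER_CUBIC)
cv2.imwrite('pics/rel.png',np.clip(a*1.5,0,255).astype('uint8'))
E
```

```text
t: 13.47
tcp_pos: [596.9, -3.2, 236.5]
tool_rot: [-0.0, 0.765, 0.644, -0.0]
contact_force: [-1.0, -0.9, -0.5]
opening: 43.1
grasp_force: 0.8
t: 14.13
tcp_pos: [597.3, -3.3, 236.6]
tool_rot: [0.0, 0.765, 0.644, 0.0]
contact_force: [-0.8, 0.7, -1.0]
opening: 68.2
grasp_force: 0.4
t 14.13 tcp [597.3  -3.3 236.6] yaw_y -9.79 roll units -0.01 travel units [-0.01 -0.02 -1.26] n 1.26 open 68.2 gf 0.4 F [-0.8  0.7 -1. ] q6 [-0.08  0.09]
```

View pics/rel.png

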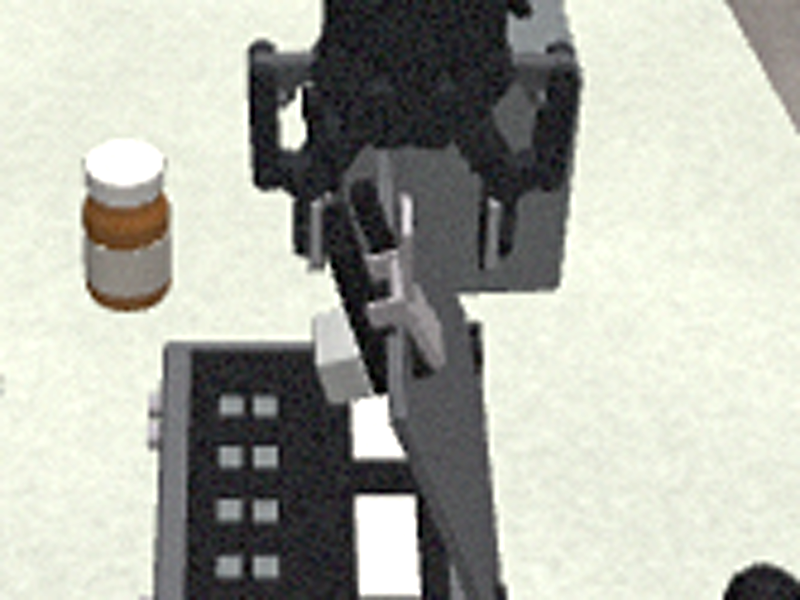

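The side view shows the lamp released and clipped on. It has leaned into the lid's plane, its jaw tip is at (375,392), the head is on the screen side, and the lid hasn't moved. I'll open fully, back off upward and check by numbers.

```bash
python3 -m creep '[{"jaw":-1,"travel":[0,0,0],"roll":0},{"jaw":-1,"travel":[0,0,0],"roll":0},{"jaw":-1,"travel":[0,0,0],"roll":0},{"jaw":-1,"travel":[0,0,0],"roll":0},{"jaw":-1,"travel":[0,0,-0.4],"roll":0},{"jaw":-1,"travel":[0,0,-0.8],"roll":0},{"jaw":-1,"travel":[0,0,-0.9],"roll":0},{"jaw":-1,"travel":[0,0,-0.5],"roll":0}]' 40
python3 -m creep '[{"jaw":-1,"travel":[0,0,0],"roll":0},{"jaw":-1,"travel":[0,0,0],"roll":0},{"jaw":-1,"travel":[0,0,0],"roll":0},{"jaw":-1,"travel":[0,0,0],"roll":0}]' 40
python3 - <<'E'
from h import *
import cv2
from workcell import vision
np.set_printoptions(precision=1,suppress=True)
A=pickle.load(open('side5.pkl','rb'));f=lambda X:((proj(A,X)-[220,90])*4.79)
print('model jaw outer -y edge: top,bottom,headbottom',f(lid(70.3,-73,215,-14)),f(lid(70.3,-73,130,-14)),f(lid(70.3,-73,130,-36)))
import time
p=None
for i in range(2):
    S=vision.camera('side');g=cv2.cvtColor(S['color'],cv2.COLOR_RGB2GRAY)
    if p is not None:print('moving px',(cv2.absdiff(g,p)[150:215,270:340]>40).sum())
    p=g
d=cv2.absdiff(g,cv2.cvtColor(A['color'],cv2.COLOR_RGB2GRAY))
# white lamp-head blob position before/after and lid-corner region change
for im in(A['color'],S['color']):
    r=im[150:180,280:300].min(2)>105;ys,xs=np.nonzero(r);print('head px',r.sum(),xs.mean()+280,ys.mean()+150)
print('lid corner change',(d[172:215,300:330]>40).sum())
cv2.imwrite('pics/end.png',S['color'][:,:,::-1])
E
```

```text
t: 14.85
tcp_pos: [598.4, -3.3, 344.4]
tool_rot: [0.002, 0.765, 0.644, 0.002]
contact_force: [0.4, -0.7, -0.3]
opening: 85.1
grasp_force: 0.0
t: 15.18
tcp_pos: [596.2, -3.2, 338.7]
tool_rot: [-0.001, 0.765, 0.644, -0.001]
contact_force: [0.5, 0.8, -0.2]
opening: 85.5
grasp_force: 0.0
model jaw outer -y edge: top,bottom,headbottom [319.8 249.2] [378.6 390.4] [332.5 402.6]
moving px 0
head px 225 288.77777777777777 161.32444444444445
head px 209 288.5406698564593 161.42105263157896
lid corner change 1
```

Run:
```python
from h import *
import cv2
np.set_printoptions(precision=1,suppress=True)
S=pickle.load(open('side5.pkl','rb'));im=cv2.imread('pics/end.png')
fz=lambda X:proj(S,X)
for y in range(128,176,2):
    r=im[y].max(1);xs=np.nonzero(r[278:312]<60)[0]+278;print(y,xs[0] if len(xs) else None,end=' | ')
print()
b=lid(70.3,-73,130,-14)
for tilt in(12,16,20,24):
    e=-XT*np.sin(np.radians(tilt))+np.array([0,0,np.cos(np.radians(tilt))])
    print(tilt,[fz(b+e*s) for s in(30,60,85)],'far top',fz(b+e*85+36*YT))
print('bottom',fz(b))
```

```text
128 285 | 130 289 | 132 288 | 134 286 | 136 286 | 138 286 | 140 287 | 142 287 | 144 287 | 146 288 | 148 289 | 150 290 | 152 291 | 154 291 | 156 292 | 158 293 | 160 294 | 162 295 | 164 278 | 166 278 | 168 278 | 170 278 | 172 278 | 174 278 | 
12 [array([296.7, 161. ]), array([294.2, 150.2]), array([292.1, 140.8])] far top [291.7 130.4]
16 [array([295.7, 161.2]), array([292.3, 150.6]), array([289.3, 141.4])] far top [288.9 131. ]
20 [array([294.8, 161.4]), array([290.4, 151. ]), array([286.6, 142.1])] far top [286.2 131.7]
24 [array([293.8, 161.7]), array([288.5, 151.6]), array([283.9, 142.9])] far top [283.6 132.5]
bottom [299.  171.5]
```

```bash
python3 -c "
from workcell import env;print(env.finish_job())"
```

```text
the job is handed in; nothing more can be done
None
```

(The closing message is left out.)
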